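# Ring for the kitchen helper and point out the drink

## Robot

A 6-joint arm with a two-finger parallel gripper is mounted at the origin on a cart in front of the work surface, level with it; the furniture and walls round the work are solid. World frame = base frame: x ahead of the robot, y to its left, z up, the work surface at z = 0. Lengths are in m, angles in rad, forces in N, time in s.
With the tool pointing down it reaches from about 0.4 to 0.825 m from the base axis. Payload 7 kg.
Tool frame: the origin (TCP) lies on the front face of the gripper's body, between the roots of the fingers; the fingertips stand 66 mm ahead of it and the grasp point (between the pads) lies 47 mm ahead of it; z points along the fingers, y is the line along which they close (so a half turn about z gives the same grasp; the last joint's range is limited). The gripper opens to 88 mm and grips with 3 to 60 N. Pads are 19 mm wide; open, the fingers measure 130 mm over their backs; the gripper's body (78 mm by 193 mm) begins 47 mm behind the grasp point.
Start: joints at [-0.847, 0.359, 0.012, 0, -1.224, -0.288], TCP at [0.285, -0.612, 0.292] pointing down, gripper open.
Joint ranges: [-3.07, 3.07], [-1.43, 2.12], [-1.02, 1.25], [-3.03, 1.67], [-3.05, -0], [-3.03, 3.03]. Speed limits (rad/s): [2.39, 2.39, 3.01, 3.14, 3.14, 3.14].

## Interface

Orientations are given as [roll, pitch, yaw] about the fixed x, y, z axes, in that order (R = Rz(yaw) Ry(pitch) Rx(roll)).
In Python, from station import arm gives the robot as it stands. The module is installed in compiled form; this text tells all that it offers.
- The arm moves only by the tool move_arm, never from a script. Its argument "increments" is a list of rows, each an object of numbers: "jaw": the gripper command: -1 is shut, 1 is fully open, values between are in proportion; "dx", "dy", "dz": the shift along the tool's x, y, z in m; "twist": the turn about the tool's z in rad. A call has 1 to 12 rows; each row shifts and turns the commanded pose from where the row before left it, along the tool's axes as they then stand; what a row does not reach is not made up. A row lasts 1/12 s, in which the tool goes at most 41.7 mm and 7.16 degrees, less where a joint would pass 70% of its speed; a pose out of reach is approached as far as the arm can. A call is refused whole if a number of a shift passes 0.0417 or a number of a turn 0.125, either way. A call with a gripper value outside its range is refused whole. The fingers move at their own pace and stop on an object; "force" is the grip in N (left out, the last holds). Time passes only in rows, so rows that do not move let the fingers close. It gives the time, the measured TCP pose, the force, the opening and the grip force at its end, in the units of the state.
- arm.get_state(): the state, without advancing time (a new reading comes with each control period).
- arm.grab_frame(name): name is "scene" or "top" or "wrist"; returns the picture (480x640x3 uint8, blue, green, red); there is no depth.
- arm.camera_info(name): a dict with "K" (3x3 intrinsics, pixels), "extrinsics" (4x4, takes a point from camera to world coordinates). Camera axes: x right, y down, z forward; pixel columns grow to the right and rows downward; lengths in m; the calibration is good to about 2 mm. The wrist camera is an equidistant fisheye: a pixel r from the principal point sees the ray r / f radians off the axis. A picture is of the moment at which its call begins: read the wrist's pose just before it. camera_info takes no time and is no camera call; for the wrist camera it gives the pose at the moment of the call.
- arm.job_done(): hands the job in; it is judged then, once.
Trained networks look in the newest picture that a camera, given by its name, has taken for a name from the list of things; names that differ only in an ending like _2 or _b are one class to them, and where a whole thing is asked for, a point or a joint stands for the part that bears it (a point fixed in the world has none). Each returns a list of dicts, best first, with "score" (0 to 1); they miss things now and then, are a little off and sometimes report something else, mostly with a low value. They report only what shows in the picture. A call takes as long as a camera call. They do not tell look-alikes from the thing itself.
- arm.find_in(camera, name): "position" ([x, y, z] in m, in world coordinates, good to about 4 mm: the middle of the surface that is visible of it).
- arm.silhouettes(camera, name): "pixels" (480x640 bool, what is visible of it).
- arm.pinpoint(camera, name): "position" ([x, y, z] in m, in world coordinates, good to about 4 mm: a listed point, or the origin of a listed thing).
The state is a dict: "t": time; "q": joint angles; "qd": joint speeds; "joint_efforts": joint torques, N m; "eef_pos": TCP position; "ee_rot": TCP orientation; "force": force on the tool from outside, world axes, zero at the start; "moment": the same for the moment, N m; "width": finger opening in m; "gripper_force": force on a finger pad.
Only numpy, scipy, OpenCV 4.12 (cv2) and the standard library are available. Lean on these libraries where they do the work, as an engineer would, in place of code of your own. Each camera call takes 0.05 s, during which the arm holds its last target. There are 200 camera calls.

## Task

Ring the counter bell to call the kitchen helper by gently pressing its button right down from above and letting go, leaving the bell where it stands. Then show the helper what goes to the table: point down at the mug with the diamond pattern, fingertips over its middle and at most about 5 cm above its top, for at least two full seconds, then at the lime in the same way, also for at least two seconds, and finish still pointing at the lime. Grasp nothing, and touch nothing but the bell.

Things in the scene. Friction and masses are not known exactly. Their poses are not given: they have to be found in the camera images.
- bell: call bell, a silver dome on a black round foot 72 mm across, 54 mm high with its button; loose, about 0.16 kg. Origin: the middle of its underside, on the worktop
- bell_top (a point): top of the bell's silver push button (10 mm across), in the middle of the bell, 54 mm above the worktop when up; presses straight down
- bell_button (a joint): travel of the bell's button in m: 0 up, 0.003 fully down; a spring brings it back up (about 8 N fully down). The bell counts as rung beyond 0.002
- diamond_mug: full white mug with a pattern of red and yellow diamonds, 77 mm across and 96 mm high, 113 mm long with its handle; loose. Origin: under the middle of mug and handle together, on the worktop (z = 0); z up, the handle points along its -y axis, ending 57 mm from the origin, and points more or less away from the robot
- diamond_mug_top (a point): middle of the diamond mug's rim (the round part without the handle; 18 mm along the body's +y from its origin), 96 mm above the worktop
- lime: green lime, 55x47x48 mm high, the only one; loose, rolls if touched. Origin: the middle of its underside, on the worktop
- lime_top (a point): top of the lime above its middle, 48 mm above the worktop
- striped_mug: bystander among the work: white mug with red and beige stripes round it, 84 mm across, 98 mm high, 124 mm long with its handle, which points along its -y axis, ending 62 mm from the origin; loose. Origin: under the middle of mug and handle together
- salt_shaker: bystander among the work: glass salt shaker with a grey top, 44 mm across, 90 mm high; loose; origin in the middle of its underside
- jug: bystander behind the work: white jug with a handle, 100x131x135 mm high; loose; origin in the middle of its underside. Overhead: wall cupboards hang from about 0.5 m up over the back of the worktop (beyond x = 0.58) and, with an open door, over its left end (beyond y = 0.35), so keep the wrist on the near side of them
- bowl: bystander behind the work: steel bowl, 140 mm across, 58 mm high; loose; origin in the middle of its underside
- timer: bystander behind the work: round kitchen timer with a red domed top, 62 mm across, 43 mm high; loose; origin in the middle of its underside
- green_mug: bystander behind the work: green and white mug, 86x121x99 mm high; loose; origin in the middle of its underside
Mind the look-alikes: they are no part of the job. There is more than one size of the bell; the one meant has the size given above.

How it is judged:
On the way, in this order (a step that is already met when the one before it is completed fails the run):
1. the bell's button is pressed down (value of joint bell_button above 0.002 m), for 0.02 s.
2. with the button up again, the fingertips point at the diamond mug from just above, for two seconds (horizontal distance between the grasp point and diamond_mug_top below 0.03 m and z of the grasp point in the frame of diamond_mug_top between 0.015 and 0.09 m and value of joint bell_button below 0.001 m), for 2 s.
3. the fingertips point at the lime from just above, for two seconds (horizontal distance between the grasp point and lime_top below 0.03 m and z of the grasp point in the frame of lime_top between 0.015 and 0.09 m and value of joint bell_button below 0.001 m), for 2 s.
At the end, for the whole second after the job is handed in: Still pointing at the lime: the grasp point between the pads is within 30 mm sideways of its middle and 15 to 90 mm above its top; the bell's button is up (under 1 mm), and the bell and all other things are within 2 cm of where they started (all of step 3 and linear speed of bell below 0.02 m/s and distance of each of bell, diamond_mug, lime, striped_mug, salt_shaker, jug, bowl, timer, green_mug from where it was at the start of the episode below 0.02 m); the robot touches nothing.
It fails at once if the robot touches the diamond mug, lime, striped mug or salt shaker (contact force between any of the fingers, the arm and diamond_mug above 0.3 N or contact force between any of the fingers, the arm and lime above 0.3 N or contact force between any of the fingers, the arm and striped_mug above 0.3 N or contact force between any of the fingers, the arm and salt_shaker above 0.3 N).
It fails at once if the robot touches the jug, bowl, timer or green mug (contact force between any of the fingers, the arm and jug above 0.3 N or contact force between any of the fingers, the arm and bowl above 0.3 N or contact force between any of the fingers, the arm and timer above 0.3 N or contact force between any of the fingers, the arm and green_mug above 0.3 N).
It fails at once if anything but the bell is moved by more than 2 cm (distance of any of diamond_mug, lime, striped_mug, salt_shaker, jug, bowl, timer, green_mug from where it was at the start of the episode above 0.02 m).
It fails at once if the bell is shoved along by more than 2 cm, or lifted (distance of bell from where it was at the start of the episode above 0.02 m or height (world z) of bell above 0.012 m).
It fails at once if the bell is pressed with more than 40 N (contact force between any of the fingers, the arm and bell above 40 N).
It also fails if it takes over 61 s, if anything falls off the work surface, if the arm or the gripper's body presses on something with over 40 N, if the wrist force passes 120 N, or if a joint passes its speed limit or range.

## Working session

There is one attempt and no reset: what is moved stays moved. The work goes in short steps, Python scripts to look and compute and a tool call to move; the robot and the scene stay as the last step left them, time stands still between calls to the robot, and variables do not carry over. Pictures are saved under pics/ and viewed, at most 10 in all, crops included, and the job is handed in when it is done.

Besides the shell and the picture viewer there is one more tool, called after ">>>" by a JSON object that holds its "method" and its "body", one argument or row to a line. move_arm: Moves the arm, as the interface text tells. Its arguments: {"type":"object","properties":{"increments":{"type":"array"},"force":{"type":"number"}},"required":["increments"]}

```bash
mkdir -p pics
python3 - <<'E'
from station import arm
import cv2,numpy as np
s=arm.get_state();print(s['t'],s['eef_pos'],s['ee_rot'],s['width'])
for c in ['scene','top']:
    cv2.imwrite(f'pics/{c}0.png',arm.grab_frame(c))
    i=arm.camera_info(c);print(np.round(i['K'],1).tolist(),np.round(i['extrinsics'],3).tolist())
for n in ['bell_top','bell','diamond_mug_top','lime_top','striped_mug','salt_shaker','jug','bowl','timer','green_mug']:
    print(n,[(round(d['score'],2),np.round(d['position'],3).tolist()) for d in arm.pinpoint('top',n)][:4])
E
```

```text
0.0 [ 0.28474257 -0.6115572   0.29121185] [ 3.13987493e+00 -1.89403563e-04 -2.70593177e+00] 0.0877506986101912
[[573.6, 0.0, 327.4], [0.0, 573.6, 238.0], [0.0, 0.0, 1.0]] [[-0.231, -0.403, 0.886, -0.533], [-0.973, 0.105, -0.206, 0.317], [-0.01, -0.909, -0.416, 0.595], [0.0, 0.0, 0.0, 1.0]]
[[582.3, 0.0, 319.6], [0.0, 582.3, 232.3], [0.0, 0.0, 1.0]] [[-0.0, -0.993, 0.119, 0.396], [-1.0, -0.001, -0.005, 0.049], [0.005, -0.119, -0.993, 1.262], [0.0, 0.0, 0.0, 1.0]]
bell_top []
bell [(0.95, [0.405, 0.005, -0.002]), (0.72, [0.377, 0.391, -0.001]), (0.62, [0.493, 0.122, 0.001])]
diamond_mug_top [(0.92, [0.444, 0.253, 0.098])]
lime_top [(0.6, [0.5, 0.0, 0.046])]
striped_mug [(0.88, [0.481, -0.264, 0.004])]
salt_shaker [(0.93, [0.489, -0.136, -0.002]), (0.67, [0.722, -0.214, -0.0])]
jug [(0.59, [0.723, 0.237, -0.003])]
bowl [(0.65, [0.492, -0.134, 0.0]), (0.64, [0.691, 0.051, -0.0])]
timer [(0.95, [0.696, -0.069, 0.0]), (0.66, [0.491, -0.137, -0.0]), (0.17, [0.724, 0.238, -0.003])]
green_mug [(0.73, [0.721, -0.216, 0.002]), (0.53, [0.7, -0.067, 0.001])]
```

View pics/top0.png

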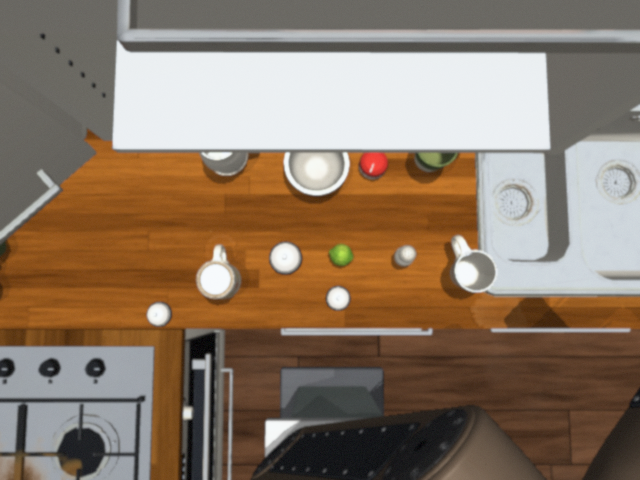

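View pics/scene0.png

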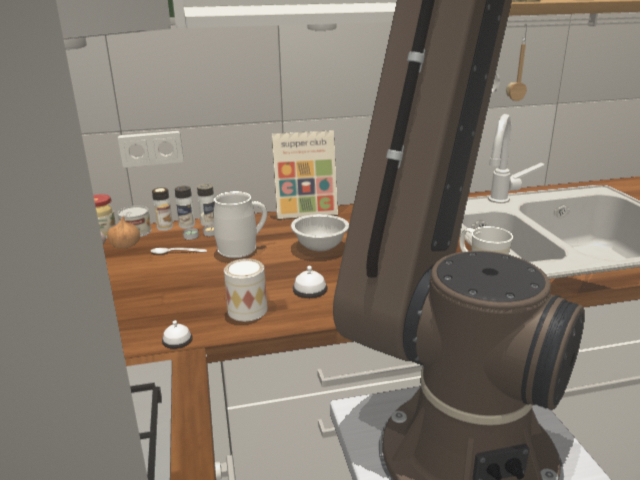

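The top view shows three bell candidates, at (286,257), (338,298) and (158,314). The diamond mug is at (217,280) and the lime at (341,255). In the scene view the diamond mug is at (246,290), with bells at (310,283) and (176,335). I'll measure the bells and make an enlarged crop.

Run:
```python
from station import arm
import cv2,numpy as np
im=arm.grab_frame('top')
cv2.imwrite('pics/crop1.png',cv2.resize(im[230:340,130:370],None,fx=3.3,fy=3.3,interpolation=cv2.INTER_CUBIC))
i=arm.camera_info('top');K=i['K'];E=np.array(i['extrinsics'])
def w(u,v,z):
    d=E[:3,:3]@np.linalg.solve(K,[u,v,1.]);return E[:3,3]+d*(z-E[2,3])/d[2]
for n in ['bell','lime','diamond_mug','salt_shaker']:
  for d in arm.silhouettes('top',n):
    p=d['pixels'];v,u=np.nonzero(p)
    l,r=w(u.min()-.5,v.mean(),0.008),w(u.max()+.5,v.mean(),.008)
    print(n,round(d['score'],2),u.min(),u.max(),v.min(),v.max(),'dia',np.linalg.norm(r-l).round(4),'mid',w((u.min()+u.max())/2,(v.min()+v.max())/2,.01).round(4))
for n in ['bell_top','lime_top','diamond_mug_top']:
  for c in ['top','scene']:
    if c=='scene': arm.grab_frame(c)
    print(n,c,[(round(d['score'],2),np.round(d['position'],3).tolist()) for d in arm.pinpoint(c,n)][:4])
```

```text
bell 0.91 147 171 302 326 dia 0.0532 mid [0.3711 0.3847 0.01  ]
bell 0.88 327 349 286 310 dia 0.0492 mid [0.4049 0.0038 0.01  ]
bell 0.67 269 301 242 273 dia 0.0712 mid [0.4916 0.1177 0.01  ]
lime 0.71 414 455 153 171 dia 0.0927 mid [ 0.7022 -0.2096  0.01  ]
diamond_mug 0.76 197 239 246 298 dia 0.0922 mid [0.4604 0.2612 0.01  ]
salt_shaker 0.73 270 301 242 274 dia 0.069 mid [0.4905 0.1166 0.01  ]
salt_shaker 0.55 394 416 245 266 dia 0.0497 mid [ 0.496 -0.141  0.01 ]
bell_top top []
bell_top scene [(0.41, [0.492, 0.121, 0.055])]
lime_top top [(0.66, [0.498, 0.001, 0.046])]
lime_top scene []
diamond_mug_top top [(0.97, [0.446, 0.253, 0.098])]
diamond_mug_top scene [(0.83, [0.438, 0.256, 0.095]), (0.49, [0.493, 0.122, 0.055]), (0.43, [0.687, 0.051, -0.0])]
```

View pics/crop1.png

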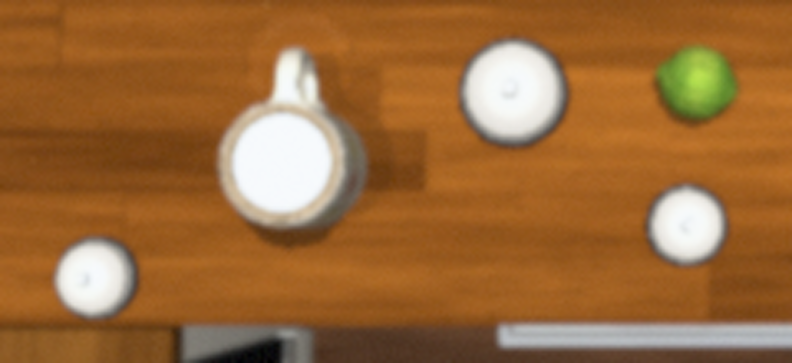

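Bell candidates in the top view: (286,257) has a foot of about 71 mm, (338,298) about 49 mm and (158,314) about 53 mm. Only the first fits the stated 72 mm, and the crop confirms it as the big one at crop (513,92). It stands at about (0.492, 0.120), so I'm heading above it with the jaws shut.

>>> {"method": "move_arm", "body": {
  "increments": [
    {"jaw": -1, "dx": -0.0207, "dy": 0.024},
    {"jaw": -1, "dx": -0.0207, "dy": 0.024},
    {"jaw": -1, "dx": -0.0207, "dy": 0.024},
    {"jaw": -1, "dx": -0.0207, "dy": 0.024},
    {"jaw": -1, "dx": -0.0207, "dy": 0.024},
    {"jaw": -1, "dx": -0.0207, "dy": 0.024},
    {"jaw": -1, "dx": -0.0207, "dy": 0.024},
    {"jaw": -1, "dx": -0.0207, "dy": 0.024},
    {"jaw": -1, "dx": -0.0207, "dy": 0.024},
    {"jaw": -1, "dx": -0.0207, "dy": 0.024},
    {"jaw": -1, "dx": -0.0207, "dy": 0.024},
    {"jaw": -1, "dx": -0.0207, "dy": 0.024}
  ]
}}

```text
$.increments[0]: bad value
```

>>> {"method": "move_arm", "body": {
  "increments": [
    {"jaw": -1, "dx": -0.0207, "dy": 0.024},
    {"jaw": -1, "dx": -0.0207, "dy": 0.024},
    {"jaw": -1, "dx": -0.0207, "dy": 0.024},
    {"jaw": -1, "dx": -0.0207, "dy": 0.024},
    {"jaw": -1, "dx": -0.0207, "dy": 0.024},
    {"jaw": -1, "dx": -0.0207, "dy": 0.024},
    {"jaw": -1, "dx": -0.0207, "dy": 0.024},
    {"jaw": -1, "dx": -0.0207, "dy": 0.024},
    {"jaw": -1, "dx": -0.0207, "dy": 0.024},
    {"jaw": -1, "dx": -0.0207, "dy": 0.024},
    {"jaw": -1, "dx": -0.0207, "dy": 0.024},
    {"jaw": -1, "dx": -0.0207, "dy": 0.024}
  ]
}}

```text
$.increments[0]: bad value
```

>>> {"method": "move_arm", "body": {
  "increments": [
    {"jaw": -1, "dz": 0.02},
    {"jaw": -1, "dz": 0.02},
    {"jaw": -1, "dz": 0.02},
    {"jaw": -1},
    {"jaw": -1}
  ]
}}

```text
$.increments[0]: bad value
```

```bash
cat > h.py <<'E'
from station import arm
import cv2,numpy as np
from scipy.spatial.transform import Rotation as R
def st():
    s=arm.get_state();print('t',round(s['t'],2),np.round(s['eef_pos'],4),np.round(s['ee_rot'],4),'w',round(s['width'],4),'F',np.round(s['force'],1));return s
def to(x,y,z):
    s=arm.get_state();d=R.from_euler('xyz',s['ee_rot']).as_matrix().T@(np.array([x,y,z])-s['eef_pos']);print('tool d',np.round(d,4))
def ray(u,v,info):
    K=np.array(info['K']);E=np.array(info['extrinsics']);a=np.array([(u-K[0,2])/K[0,0],(v-K[1,2])/K[1,1]]);r=np.hypot(*a)
    d=np.array([*(a*np.sinc(r/np.pi)),np.cos(r)]);return E[:3,3],E[:3,:3]@d
def w(u,v,z,info):
    o,d=ray(u,v,info);return (o+d*(z-o[2])/d[2]).round(4)
E
python3 - <<'E'
from h import *
s=st();i=arm.camera_info('wrist');cv2.imwrite('pics/w1.png',arm.grab_frame('wrist'))
print(np.round(i['extrinsics'],3).tolist())
for n in ['bell_top','lime_top','diamond_mug_top']:
    print(n,[(round(d['score'],2),np.round(d['position'],4).tolist()) for d in arm.pinpoint('wrist',n)][:4])
for d in arm.silhouettes('wrist','bell'):
    v,u=np.nonzero(d['pixels']);print(round(d['score'],2),u.min(),u.max(),v.min(),v.max())
to(.492,.120,.16)
E
```

```text
t 1.3 [ 0.2849 -0.6119  0.2922] [-3.1416 -0.     -2.7058] w 0.0876 F [-0.6 -0.2 -0.4]
[[-0.421, 0.871, 0.252, 0.217], [0.907, 0.405, 0.117, -0.643], [-0.0, 0.277, -0.961, 0.385], [0.0, 0.0, 0.0, 1.0]]
bell_top []
lime_top []
diamond_mug_top []
tool d [-0.4967  0.5761  0.1321]
```

View pics/w1.png

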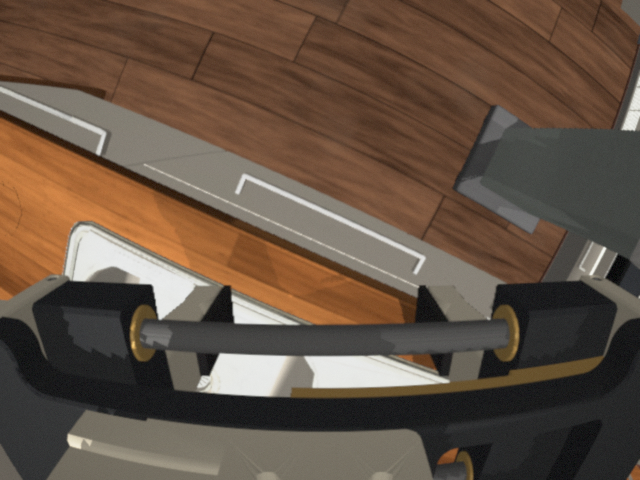

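All three moves were refused, so the wrist picture only shows the start pose over the sink. The rows probably need every key.

>>> {"method": "move_arm", "body": {
  "increments": [
    {"jaw": -1, "dx": -0.0207, "dy": 0.024, "dz": 0, "twist": 0},
    {"jaw": -1, "dx": -0.0207, "dy": 0.024, "dz": 0, "twist": 0},
    {"jaw": -1, "dx": -0.0207, "dy": 0.024, "dz": 0, "twist": 0},
    {"jaw": -1, "dx": -0.0207, "dy": 0.024, "dz": 0, "twist": 0},
    {"jaw": -1, "dx": -0.0207, "dy": 0.024, "dz": 0, "twist": 0},
    {"jaw": -1, "dx": -0.0207, "dy": 0.024, "dz": 0, "twist": 0},
    {"jaw": -1, "dx": -0.0207, "dy": 0.024, "dz": 0, "twist": 0},
    {"jaw": -1, "dx": -0.0207, "dy": 0.024, "dz": 0, "twist": 0},
    {"jaw": -1, "dx": -0.0207, "dy": 0.024, "dz": 0, "twist": 0},
    {"jaw": -1, "dx": -0.0207, "dy": 0.024, "dz": 0, "twist": 0},
    {"jaw": -1, "dx": -0.0207, "dy": 0.024, "dz": 0, "twist": 0},
    {"jaw": -1, "dx": -0.0207, "dy": 0.024, "dz": 0, "twist": 0}
  ]
}}

```text
t: 2.55
eef_pos: [0.3886, -0.2445, 0.2924]
ee_rot: [-3.141, 0.001, -2.706]
force: [0.4, -0.2, 0.9]
width: 0.0129
gripper_force: 0.0
```

>>> {"method": "move_arm", "body": {
  "increments": [
    {"jaw": -1, "dx": -0.0207, "dy": 0.024, "dz": 0, "twist": 0},
    {"jaw": -1, "dx": -0.0207, "dy": 0.024, "dz": 0, "twist": 0},
    {"jaw": -1, "dx": -0.0207, "dy": 0.024, "dz": 0, "twist": 0},
    {"jaw": -1, "dx": -0.0207, "dy": 0.024, "dz": 0, "twist": 0},
    {"jaw": -1, "dx": -0.0207, "dy": 0.024, "dz": 0, "twist": 0},
    {"jaw": -1, "dx": -0.0207, "dy": 0.024, "dz": 0, "twist": 0},
    {"jaw": -1, "dx": -0.0207, "dy": 0.024, "dz": 0, "twist": 0},
    {"jaw": -1, "dx": -0.0207, "dy": 0.024, "dz": 0, "twist": 0},
    {"jaw": -1, "dx": -0.0207, "dy": 0.024, "dz": 0, "twist": 0},
    {"jaw": -1, "dx": -0.0207, "dy": 0.024, "dz": 0, "twist": 0},
    {"jaw": -1, "dx": -0.0207, "dy": 0.024, "dz": 0, "twist": 0},
    {"jaw": -1, "dx": -0.0207, "dy": 0.024, "dz": 0, "twist": 0}
  ]
}}

```text
t: 3.55
eef_pos: [0.4923, 0.1217, 0.2925]
ee_rot: [3.142, 0.001, -2.705]
force: [1.2, -1.8, -0.2]
width: 0.0004
gripper_force: 0.0
```

>>> {"method": "move_arm", "body": {
  "increments": [
    {"jaw": -1, "dx": 0, "dy": 0, "dz": 0.02, "twist": 0},
    {"jaw": -1, "dx": 0, "dy": 0, "dz": 0.02, "twist": 0},
    {"jaw": -1, "dx": 0, "dy": 0, "dz": 0.02, "twist": 0},
    {"jaw": -1, "dx": 0, "dy": 0, "dz": 0, "twist": 0},
    {"jaw": -1, "dx": 0, "dy": 0, "dz": 0, "twist": 0}
  ]
}}

```text
t: 3.97
eef_pos: [0.4919, 0.1198, 0.2319]
ee_rot: [-3.141, -0.002, -2.706]
force: [-0.5, 0.0, 0.8]
width: 0.0004
gripper_force: 0.0
```

Run:
```python
from h import *
s=st();i=arm.camera_info('wrist');cv2.imwrite('pics/w2.png',arm.grab_frame('wrist'))
for n in ['bell_top','lime_top','diamond_mug_top']:
    print(n,[(round(d['score'],2),np.round(d['position'],4).tolist()) for d in arm.pinpoint('wrist',n)][:4])
for d in arm.silhouettes('wrist','bell'):
    v,u=np.nonzero(d['pixels']);print(round(d['score'],2),u.min(),u.max(),v.min(),v.max())
to(.492,.120,.16)
```

```text
t 3.97 [0.4919 0.1198 0.2319] [-3.1410e+00 -1.9000e-03 -2.7056e+00] w 0.0004 F [-0.5  0.   0.8]
bell_top [(0.56, [0.4875, 0.1165, 0.0508]), (0.52, [0.3684, 0.3859, 0.0374]), (0.43, [0.406, 0.0049, 0.0398])]
lime_top [(0.84, [0.4968, 0.0018, 0.0452]), (0.72, [0.7155, -0.21, 0.0041])]
diamond_mug_top []
0.97 284 364 186 264
0.69 576 617 209 257
0.64 217 277 55 114
tool d [0.0008 0.0002 0.0735]
```

View pics/w2.png

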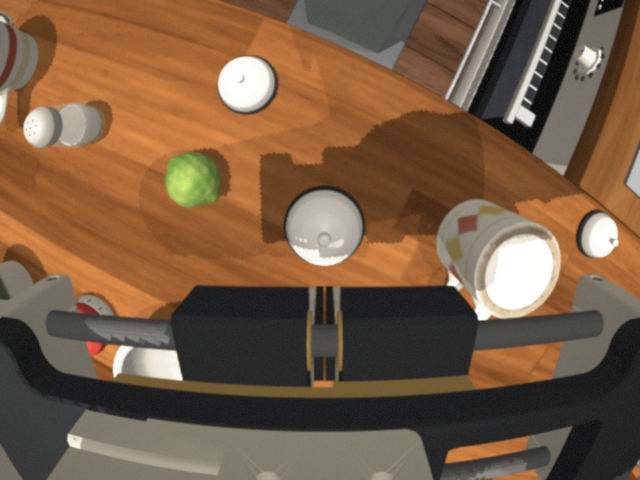

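The wrist view has the big bell right ahead of the fingers, with its button at (324,240). The lime is at (193,179) and the diamond mug's rim centre at (520,272). Next I compute the positions.

Run:
```python
from h import *
i=arm.camera_info('wrist')
print('button',w(324,240,.054,i),'foot',w(324,225.5,.012,i),'rim',w(520,272,.096,i),'lime',w(193,179,.024,i))
```

```text
button [0.4927 0.1207 0.054 ] foot [0.4915 0.1201 0.012 ] rim [0.4435 0.2558 0.096 ] lime [0.4982 0.0008 0.024 ]
```

>>> {"method": "move_arm", "body": {
  "increments": [
    {"jaw": -1, "dx": -0.001, "dy": 0.0005, "dz": 0.02, "twist": 0},
    {"jaw": -1, "dx": 0, "dy": 0, "dz": 0.02, "twist": 0},
    {"jaw": -1, "dx": 0, "dy": 0, "dz": 0.02, "twist": 0},
    {"jaw": -1, "dx": 0, "dy": 0, "dz": 0.02, "twist": 0},
    {"jaw": -1, "dx": 0, "dy": 0, "dz": 0.015, "twist": 0},
    {"jaw": -1, "dx": 0, "dy": 0, "dz": 0.007, "twist": 0},
    {"jaw": -1, "dx": 0, "dy": 0, "dz": 0, "twist": 0},
    {"jaw": -1, "dx": 0, "dy": 0, "dz": 0, "twist": 0},
    {"jaw": -1, "dx": 0, "dy": 0, "dz": 0, "twist": 0}
  ]
}}

```text
t: 4.97
eef_pos: [0.4936, 0.1212, 0.1314]
ee_rot: [3.141, 0.002, -2.706]
force: [0.7, 0.4, 0.1]
width: 0.0008
gripper_force: 0.0
```

>>> {"method": "move_arm", "body": {
  "increments": [
    {"jaw": -1, "dx": 0, "dy": 0, "dz": 0.004, "twist": 0},
    {"jaw": -1, "dx": 0, "dy": 0, "dz": 0.004, "twist": 0},
    {"jaw": -1, "dx": 0, "dy": 0, "dz": 0.003, "twist": 0},
    {"jaw": -1, "dx": 0, "dy": 0, "dz": 0.001, "twist": 0},
    {"jaw": -1, "dx": 0, "dy": 0, "dz": 0, "twist": 0},
    {"jaw": -1, "dx": 0, "dy": 0, "dz": 0, "twist": 0}
  ]
}}

```text
t: 5.47
eef_pos: [0.4931, 0.121, 0.1185]
ee_rot: [-3.142, 0.001, -2.706]
force: [-1.3, 0.6, 5.5]
width: 0.0003
gripper_force: 2.4
```

>>> {"method": "move_arm", "body": {
  "increments": [
    {"jaw": -1, "dx": 0, "dy": 0, "dz": 0.001, "twist": 0},
    {"jaw": -1, "dx": 0, "dy": 0, "dz": 0, "twist": 0},
    {"jaw": -1, "dx": 0, "dy": 0, "dz": 0, "twist": 0}
  ]
}}

```text
t: 5.72
eef_pos: [0.4931, 0.121, 0.1177]
ee_rot: [-3.142, 0.001, -2.705]
force: [-1.8, -0.1, 6.5]
width: 0.0002
gripper_force: 3.4
```

>>> {"method": "move_arm", "body": {
  "increments": [
    {"jaw": -1, "dx": 0, "dy": 0, "dz": 0.001, "twist": 0},
    {"jaw": -1, "dx": 0, "dy": 0, "dz": 0, "twist": 0},
    {"jaw": -1, "dx": 0, "dy": 0, "dz": 0, "twist": 0}
  ]
}}

```text
t: 5.97
eef_pos: [0.4931, 0.1211, 0.1172]
ee_rot: [-3.141, 0.001, -2.705]
force: [-3.8, 0.8, 12.1]
width: 0.0007
gripper_force: 6.1
```

The force of 12 N is past the spring's 8 N, so the button is bottomed and the bell has rung. Releasing and lifting straight up.

>>> {"method": "move_arm", "body": {
  "increments": [
    {"jaw": -1, "dx": 0, "dy": 0, "dz": -0.003, "twist": 0},
    {"jaw": -1, "dx": 0, "dy": 0, "dz": -0.007, "twist": 0},
    {"jaw": -1, "dx": 0, "dy": 0, "dz": -0.015, "twist": 0},
    {"jaw": -1, "dx": 0, "dy": 0, "dz": -0.03, "twist": 0},
    {"jaw": -1, "dx": 0, "dy": 0, "dz": -0.03, "twist": 0},
    {"jaw": -1, "dx": 0, "dy": 0, "dz": -0.03, "twist": 0},
    {"jaw": -1, "dx": 0, "dy": 0, "dz": 0, "twist": 0},
    {"jaw": -1, "dx": 0, "dy": 0, "dz": 0, "twist": 0}
  ]
}}

```text
t: 6.63
eef_pos: [0.4934, 0.1213, 0.2332]
ee_rot: [3.141, 0.004, -2.706]
force: [0.2, -0.8, -0.2]
width: 0.0006
gripper_force: 0.0
```

>>> {"method": "move_arm", "body": {
  "increments": [
    {"jaw": -1, "dx": -0.0022, "dy": 0.0285, "dz": 0, "twist": 0},
    {"jaw": -1, "dx": -0.0022, "dy": 0.0285, "dz": 0, "twist": 0},
    {"jaw": -1, "dx": -0.0022, "dy": 0.0285, "dz": 0, "twist": 0},
    {"jaw": -1, "dx": -0.0022, "dy": 0.0285, "dz": 0, "twist": 0},
    {"jaw": -1, "dx": -0.0022, "dy": 0.0285, "dz": 0, "twist": 0},
    {"jaw": -1, "dx": 0, "dy": 0, "dz": 0, "twist": 0},
    {"jaw": -1, "dx": 0, "dy": 0, "dz": 0, "twist": 0}
  ]
}}

```text
t: 7.22
eef_pos: [0.4417, 0.2554, 0.23]
ee_rot: [-3.141, -0.002, -2.704]
force: [-0.5, 0.0, -0.4]
width: 0.0006
gripper_force: 0.0
```

Run:
```python
from h import *
s=st();i=arm.camera_info('wrist');cv2.imwrite('pics/w3.png',arm.grab_frame('wrist'))
for n in ['diamond_mug_top','bell','lime_top']:
    print(n,[(round(d['score'],2),np.round(d['position'],4).tolist()) for d in arm.pinpoint('wrist',n)][:3])
to(.443,.255,.19)
```

```text
t 7.22 [0.4417 0.2554 0.23  ] [-3.1408e+00 -2.1000e-03 -2.7035e+00] w 0.0006 F [-0.5  0.  -0.4]
diamond_mug_top [(0.6, [0.4432, 0.2568, 0.0935])]
bell [(0.92, [0.4089, 0.0027, 0.0]), (0.63, [0.372, 0.3851, 0.0043]), (0.59, [0.4874, 0.1203, 0.0062])]
lime_top [(0.87, [0.4957, 0.0016, 0.0449])]
tool d [-0.0009  0.001   0.0407]
```

View pics/w3.png

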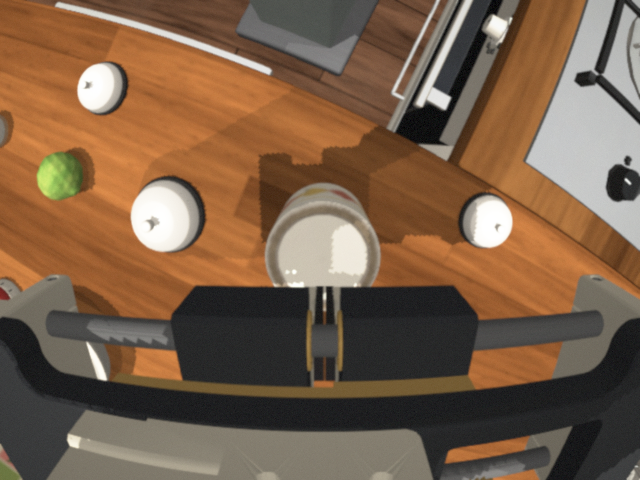

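The wrist view shows the diamond mug's rim centred at about (323,250), right under the fingers. The bell is unmoved, its button at (152,223). Now lowering to TCP z ≈ 0.19, which puts the grasp point 47 mm and the tips about 28 mm above the rim, and holding for more than 2 s.

>>> {"method": "move_arm", "body": {
  "increments": [
    {"jaw": -1, "dx": 0, "dy": 0, "dz": 0.015, "twist": 0},
    {"jaw": -1, "dx": 0, "dy": 0, "dz": 0.015, "twist": 0},
    {"jaw": -1, "dx": 0, "dy": 0, "dz": 0.01, "twist": 0},
    {"jaw": -1, "dx": 0, "dy": 0, "dz": 0, "twist": 0},
    {"jaw": -1, "dx": 0, "dy": 0, "dz": 0, "twist": 0},
    {"jaw": -1, "dx": 0, "dy": 0, "dz": 0, "twist": 0},
    {"jaw": -1, "dx": 0, "dy": 0, "dz": 0, "twist": 0},
    {"jaw": -1, "dx": 0, "dy": 0, "dz": 0, "twist": 0},
    {"jaw": -1, "dx": 0, "dy": 0, "dz": 0, "twist": 0},
    {"jaw": -1, "dx": 0, "dy": 0, "dz": 0, "twist": 0},
    {"jaw": -1, "dx": 0, "dy": 0, "dz": 0, "twist": 0},
    {"jaw": -1, "dx": 0, "dy": 0, "dz": 0, "twist": 0}
  ]
}}

```text
t: 8.42
eef_pos: [0.4426, 0.2547, 0.1912]
ee_rot: [3.142, 0.0, -2.706]
force: [-0.2, 1.1, -0.2]
width: 0.0007
gripper_force: 0.0
```

>>> {"method": "move_arm", "body": {
  "increments": [
    {"jaw": -1, "dx": 0, "dy": 0, "dz": 0, "twist": 0},
    {"jaw": -1, "dx": 0, "dy": 0, "dz": 0, "twist": 0},
    {"jaw": -1, "dx": 0, "dy": 0, "dz": 0, "twist": 0},
    {"jaw": -1, "dx": 0, "dy": 0, "dz": 0, "twist": 0},
    {"jaw": -1, "dx": 0, "dy": 0, "dz": 0, "twist": 0},
    {"jaw": -1, "dx": 0, "dy": 0, "dz": 0, "twist": 0},
    {"jaw": -1, "dx": 0, "dy": 0, "dz": 0, "twist": 0},
    {"jaw": -1, "dx": 0, "dy": 0, "dz": 0, "twist": 0},
    {"jaw": -1, "dx": 0, "dy": 0, "dz": 0, "twist": 0},
    {"jaw": -1, "dx": 0, "dy": 0, "dz": 0, "twist": 0},
    {"jaw": -1, "dx": 0, "dy": 0, "dz": 0, "twist": 0},
    {"jaw": -1, "dx": 0, "dy": 0, "dz": 0, "twist": 0}
  ]
}}

```text
t: 9.42
eef_pos: [0.4426, 0.2547, 0.1912]
ee_rot: [-3.142, -0.0, -2.706]
force: [0.0, 0.6, -0.3]
width: 0.0002
gripper_force: 0.0
```

>>> {"method": "move_arm", "body": {
  "increments": [
    {"jaw": -1, "dx": 0, "dy": 0, "dz": 0, "twist": 0},
    {"jaw": -1, "dx": 0, "dy": 0, "dz": 0, "twist": 0},
    {"jaw": -1, "dx": 0, "dy": 0, "dz": 0, "twist": 0},
    {"jaw": -1, "dx": 0, "dy": 0, "dz": 0, "twist": 0},
    {"jaw": -1, "dx": 0, "dy": 0, "dz": 0, "twist": 0},
    {"jaw": -1, "dx": 0, "dy": 0, "dz": 0, "twist": 0},
    {"jaw": -1, "dx": 0, "dy": 0, "dz": 0, "twist": 0},
    {"jaw": -1, "dx": 0, "dy": 0, "dz": 0, "twist": 0},
    {"jaw": -1, "dx": 0, "dy": 0, "dz": 0, "twist": 0},
    {"jaw": -1, "dx": 0, "dy": 0, "dz": 0, "twist": 0},
    {"jaw": -1, "dx": 0, "dy": 0, "dz": -0.02, "twist": 0},
    {"jaw": -1, "dx": 0, "dy": 0, "dz": -0.02, "twist": 0}
  ]
}}

```text
t: 10.42
eef_pos: [0.4421, 0.2541, 0.2306]
ee_rot: [-3.14, -0.003, -2.706]
force: [-0.3, 0.8, 0.9]
width: 0.0005
gripper_force: 0.0
```

Run:
```python
from h import *
st();to(.498,.001,.142)
```

```text
t 10.42 [0.4421 0.2541 0.2306] [-3.1404e+00 -2.8000e-03 -2.7059e+00] w 0.0005 F [-0.3  0.8  0.9]
tool d [ 0.0559 -0.2529  0.0891]
```

>>> {"method": "move_arm", "body": {
  "increments": [
    {"jaw": -1, "dx": 0.0056, "dy": -0.0253, "dz": 0, "twist": 0},
    {"jaw": -1, "dx": 0.0056, "dy": -0.0253, "dz": 0, "twist": 0},
    {"jaw": -1, "dx": 0.0056, "dy": -0.0253, "dz": 0, "twist": 0},
    {"jaw": -1, "dx": 0.0056, "dy": -0.0253, "dz": 0, "twist": 0},
    {"jaw": -1, "dx": 0.0056, "dy": -0.0253, "dz": 0, "twist": 0},
    {"jaw": -1, "dx": 0.0056, "dy": -0.0253, "dz": 0, "twist": 0},
    {"jaw": -1, "dx": 0.0056, "dy": -0.0253, "dz": 0, "twist": 0},
    {"jaw": -1, "dx": 0.0056, "dy": -0.0253, "dz": 0, "twist": 0},
    {"jaw": -1, "dx": 0.0056, "dy": -0.0253, "dz": 0, "twist": 0},
    {"jaw": -1, "dx": 0.0056, "dy": -0.0253, "dz": 0, "twist": 0},
    {"jaw": -1, "dx": 0, "dy": 0, "dz": 0, "twist": 0},
    {"jaw": -1, "dx": 0, "dy": 0, "dz": 0, "twist": 0}
  ]
}}

```text
t: 11.42
eef_pos: [0.4987, 0.0005, 0.231]
ee_rot: [3.142, -0.0, -2.708]
force: [-0.2, 0.5, -0.2]
width: 0.0007
gripper_force: 0.0
```

Run:
```python
from h import *
s=st();cv2.imwrite('pics/w4.png',arm.grab_frame('wrist'))
for n in ['lime_top','diamond_mug_top']:
    print(n,[(round(d['score'],2),np.round(d['position'],4).tolist()) for d in arm.pinpoint('wrist',n)][:3])
to(.498,.001,.142)
```

```text
t 11.42 [0.4987 0.0005 0.231 ] [ 3.1416e+00 -3.0000e-04 -2.7084e+00] w 0.0007 F [-0.2  0.5 -0.2]
lime_top []
diamond_mug_top []
tool d [ 0.001  -0.0008  0.0892]
```

View pics/w4.png

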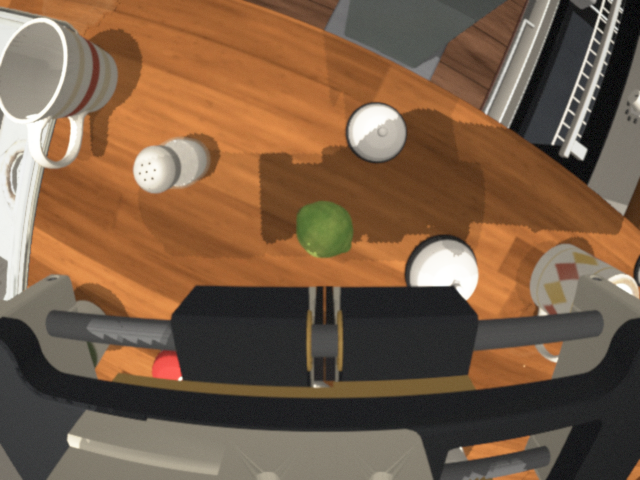

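The lime sits at (325,229), in line with the fingers and undisturbed. Lowering 87 mm (tips about 30 mm above the lime) and holding.

>>> {"method": "move_arm", "body": {
  "increments": [
    {"jaw": -1, "dx": 0, "dy": 0, "dz": 0.02, "twist": 0},
    {"jaw": -1, "dx": 0, "dy": 0, "dz": 0.02, "twist": 0},
    {"jaw": -1, "dx": 0, "dy": 0, "dz": 0.02, "twist": 0},
    {"jaw": -1, "dx": 0, "dy": 0, "dz": 0.015, "twist": 0},
    {"jaw": -1, "dx": 0, "dy": 0, "dz": 0.01, "twist": 0},
    {"jaw": -1, "dx": 0, "dy": 0, "dz": 0, "twist": 0},
    {"jaw": -1, "dx": 0, "dy": 0, "dz": 0, "twist": 0},
    {"jaw": -1, "dx": 0, "dy": 0, "dz": 0, "twist": 0},
    {"jaw": -1, "dx": 0, "dy": 0, "dz": 0, "twist": 0},
    {"jaw": -1, "dx": 0, "dy": 0, "dz": 0, "twist": 0},
    {"jaw": -1, "dx": 0, "dy": 0, "dz": 0, "twist": 0},
    {"jaw": -1, "dx": 0, "dy": 0, "dz": 0, "twist": 0}
  ]
}}

```text
t: 12.57
eef_pos: [0.4988, 0.0017, 0.1466]
ee_rot: [-3.142, 0.001, -2.706]
force: [0.6, -0.3, 0.1]
width: 0.0003
gripper_force: 0.0
```

>>> {"method": "move_arm", "body": {
  "increments": [
    {"jaw": -1, "dx": 0, "dy": 0, "dz": 0, "twist": 0},
    {"jaw": -1, "dx": 0, "dy": 0, "dz": 0, "twist": 0},
    {"jaw": -1, "dx": 0, "dy": 0, "dz": 0, "twist": 0},
    {"jaw": -1, "dx": 0, "dy": 0, "dz": 0, "twist": 0},
    {"jaw": -1, "dx": 0, "dy": 0, "dz": 0, "twist": 0},
    {"jaw": -1, "dx": 0, "dy": 0, "dz": 0, "twist": 0},
    {"jaw": -1, "dx": 0, "dy": 0, "dz": 0, "twist": 0},
    {"jaw": -1, "dx": 0, "dy": 0, "dz": 0, "twist": 0},
    {"jaw": -1, "dx": 0, "dy": 0, "dz": 0, "twist": 0},
    {"jaw": -1, "dx": 0, "dy": 0, "dz": 0, "twist": 0},
    {"jaw": -1, "dx": 0, "dy": 0, "dz": 0, "twist": 0},
    {"jaw": -1, "dx": 0, "dy": 0, "dz": 0, "twist": 0}
  ]
}}

```text
t: 13.57
eef_pos: [0.4987, 0.0017, 0.1462]
ee_rot: [3.142, 0.0, -2.706]
force: [-0.2, 0.7, -0.4]
width: 0.0005
gripper_force: 0.0
```

>>> {"method": "move_arm", "body": {
  "increments": [
    {"jaw": -1, "dx": 0, "dy": 0, "dz": 0, "twist": 0},
    {"jaw": -1, "dx": 0, "dy": 0, "dz": 0, "twist": 0},
    {"jaw": -1, "dx": 0, "dy": 0, "dz": 0, "twist": 0},
    {"jaw": -1, "dx": 0, "dy": 0, "dz": 0, "twist": 0},
    {"jaw": -1, "dx": 0, "dy": 0, "dz": 0, "twist": 0},
    {"jaw": -1, "dx": 0, "dy": 0, "dz": 0, "twist": 0},
    {"jaw": -1, "dx": 0, "dy": 0, "dz": 0, "twist": 0},
    {"jaw": -1, "dx": 0, "dy": 0, "dz": 0, "twist": 0},
    {"jaw": -1, "dx": 0, "dy": 0, "dz": 0, "twist": 0},
    {"jaw": -1, "dx": 0, "dy": 0, "dz": 0, "twist": 0},
    {"jaw": -1, "dx": 0, "dy": 0, "dz": 0, "twist": 0},
    {"jaw": -1, "dx": 0, "dy": 0, "dz": 0, "twist": 0}
  ]
}}

```text
t: 14.57
eef_pos: [0.4987, 0.0017, 0.1462]
ee_rot: [-3.142, 0.0, -2.706]
force: [-0.1, 0.1, 0.9]
width: 0.0002
gripper_force: 0.0
```

Run:
```python
from h import *
s=st()
if abs(s['eef_pos'][2]-.145)<.01 and np.hypot(s['eef_pos'][0]-.498,s['eef_pos'][1]-.001)<.008: print(arm.job_done())
```

```text
t 14.57 [0.4987 0.0017 0.1462] [-3.1416  0.     -2.7057] w 0.0002 F [-0.1  0.1  0.9]
the job is handed in; nothing more can be done
None
```

I rang the 72 mm bell, pointed at the diamond mug and then the lime for over two seconds each, and handed the job in at 14.6 s still over the lime, with no sign of touching anything but the bell; the hand-in returned no verdict.

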